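Wedge a gel cassette tight in its casting stand

TASK

Lock the glass gel cassette in its casting stand: take the grey wedge out of its white parking block, set it thin end down into the slot between the cassette and the sloping bar, with its sloping side to the bar, and let go of it. Then tap it down from above, feeling the force, until the cassette is home against its gasket and the wedge stops going deeper and stays tight, without forcing it (the glass cracks) and without disturbing the other things.

Things in the scene. Friction and masses are not known exactly. Their poses are not given: they have to be found in the camera images.
- wedge: Grey plastic wedge, 36 mm wide (y), 120 mm tall, about 0.2 kg, tip down in the parking block (may lean a little). Origin: centre of the tip's underside, z up to the head. +x face flat, upright (x=5 mm); -x face slopes 1 in 6: x=-5 at the tip, x=-20 at z=90 mm (10 to 25 mm thick). Above it the head: x -20 to 5, y +-18, z 90 to 120 mm; grip it from above across the 36 mm.
- wedge_top (a point): Middle of the flat top of the wedge's head, 120 mm above the tip and 7.5 mm to the -x side of the wedge's origin: the point to tap.
- parking_block: White plastic block, 50x68x45 mm, fixed to the bench; the wedge stands in its pocket, 8 mm above the bench, 37 mm deep, with 1 to 2 mm play: lift it straight up. Origin under the pocket, on the bench; axes as the wedge's at the start.
- stand: Casting stand fixed to the bench: aluminium base 120x120x8 mm; white wall (92 mm high) at the back with an upright glass cassette before it (96 mm wide, 8 mm thick, top 82 mm above the bench); in front a sloping aluminium bar, top 80 mm above the bench, between two cheeks. Origin: centre of the base's underside; x points from the bar to the cassette, y along the slot.
- slot (a point): Mid slot, 80 mm above the bench, where the cassette's front face will lie when home; axes as the stand's. The 96 mm long slot lies on its -x side. The bar's face slopes parallel to the wedge's; the bar is clamped 17.5 to 20.5 mm from here, the cassette starts 0 to 3 mm forward of here. Neither is measured: the wedge comes tight with its tip 45 to 68 mm below here; feel it.
- gasket (a point): Middle of the stiff gasket behind the cassette. Pushed by the wedge, the cassette first slides back to it under a light push on the head (4 to 8 N); then it is home, and taps of 15 to 25 N advance the wedge only about 0.5 mm each. Friction keeps it tight. The squeeze on the glass is 1 to 2 times the push and grows with each tap or long push: tight is over 18 N, over 80 N cracks it.
- label_tape: Bystander: roll of label tape lying flat, 68 mm across, 19 mm high; origin at the centre of its underside; leave it alone.
- beaker_100: Bystander: small glass beaker, 53 mm across, 70 mm high; origin at the centre of its underside; leave it alone.
- bench_timer: Bystander: small white countdown timer, 39x68x51 mm; origin at the centre of its underside; leave it alone.
- stain_dropper: Bystander: brown dropper bottle, 33 mm across, 102 mm high; origin at the centre of its underside; leave it alone.
- specimen_cup_2: Bystander: screw-cap specimen cup, 51 mm across, 64 mm high; origin at the centre of its underside; leave it alone.
- flask_100: Bystander: small conical flask, 64 mm across, 103 mm high; origin at the centre of its underside; leave it alone.
- forceps: Bystander: steel forceps lying flat, 13x124x9 mm; origin at the centre of its underside; leave it alone.
Things that resemble listed ones, but are neither listed nor needed, are in the scene too. What is shaped like the wedge but pink is not meant.

How it is judged:
By the outcome, as a careful person would: the job done as asked, in the order asked, and still so for the second after the job is handed in, with the robot touching nothing.
It also fails if it takes over 51 s, if anything falls off the work surface, if the arm or the gripper's body presses on something with over 40 N, if the wrist force passes 120 N, or if a joint passes its speed limit or range.

ROBOT

A 7-joint arm with a two-finger parallel gripper is mounted at the origin on a cart in front of the work surface, level with it; the furniture and walls round the work are solid. World frame = base frame: x ahead of the robot, y to its left, z up, the work surface at z = 0. Lengths are in m, angles in rad, forces in N, time in s.
With the tool pointing down it reaches from about 0.425 to 0.95 m from the base axis. Payload 16.7 kg.
Tool frame: the origin (TCP) lies at the very end of the fingers, on their centre line; the grasp point (between the pads) lies 19 mm behind it; z points along the fingers, y is the line along which they close (so a half turn about z gives the same grasp; the last joint's range is limited). The gripper opens to 94 mm and grips with 3 to 60 N. Pads are 16 mm wide; open, the fingers measure 119 mm over their backs; the gripper's body (75 mm by 177 mm) begins 78 mm behind the grasp point.
Start: joints at [1.111, 0.426, 0.074, 1.606, -0.034, 1.111, -0.067], TCP at [0.206, -0.643, 0.205] pointing down, gripper open.
Joint ranges: [-2.85, 2.85], [-0.5, 2.14], [-1.23, 1.37], [0.21, 2.46], [-1.02, 4.16], [0.16, 2.05], [-2.73, 2.73]. Speed limits (rad/s): [1.89, 1.89, 2.39, 2.39, 3.01, 3.01, 3.01].

INTERFACE

Orientations are given as a unit quaternion [x, y, z, w].
In Python, from station import * gives the robot as it stands.
- The arm moves only by the shell command python3 -m handwheel 'ROWS'. ROWS is a JSON object of lists of equal length, an entry for each row: "travel": the shift along the tool's x, y, z in mm, a list of three; "rotation": the turn, a rotation vector about the tool's x, y, z in degrees, a list of three; "claw": the closure, from -1 (fully open) to 1 (shut). A call has exactly 8 rows; each row is the pose to reach, as a shift and turn from the pose commanded when the call began, along the tool's axes at that moment; what a row does not reach only later rows make up. A row lasts 1/12 s, in which the tool goes at most 41.7 mm and 7.16 degrees, less where a joint would pass 70% of its speed; a pose out of reach is approached as far as the arm can. A call with a gripper value outside its range is refused whole. The fingers move at their own pace and stop on an object; the grip force is fixed at half the most. Time passes only in rows, so rows that repeat a pose let the fingers close, or fill a call up. It gives the time, the measured TCP pose, the force, the opening and the grip force at its end, in the units of the state.
- sense(): the state, without advancing time (a new reading comes with each control period).
- camera(name): name is "side" or "top"; returns a dict with "img" (420x560x3 uint8, red, green, blue), "fx", "fy", "cx", "cy" (pixels), "R" (3x3) and "t" (3): a world point X has camera coordinates R X + t. Camera axes: x right, y down, z forward; pixel columns grow to the right and rows downward; lengths in m; the calibration is good to about 2 mm. A picture is of the moment at which its call begins. There is no depth.
- job_done(): hands the job in; it is judged then, once.
Trained networks look in a picture, given as the dict that the camera call returned (one of the last four; its "shot" number tells which), for a name from the list of things; names that differ only in an ending like _2 or _b are one class to them, and where a whole thing is asked for, a point or a joint stands for the part that bears it (a point fixed in the world has none). Each returns a list of dicts, best first, with "conf" (0 to 1); they miss things now and then, are a little off and sometimes report something else, mostly with a low value. They report only what shows in the picture. A call takes as long as a camera call. They do not tell look-alikes from the thing itself.
- recognise(picture, query): "centre" ([column, row] in pixels, amid what is visible of it).
- tip_of(picture, query): "centre" ([column, row] in pixels: a listed point, or the origin of a listed thing).
The state is a dict: "time": time; "q": joint angles; "qd": joint speeds; "joint_torque": joint torques, N m; "tool_pos": TCP position; "tool_rot": TCP orientation; "contact_force": force on the tool from outside, world axes, zero at the start; "torque": the same for the moment, N m; "grip_width": finger opening in m; "grasp_force": force on a finger pad.
Only numpy, scipy, OpenCV 4.12 (cv2) and the standard library are available. Lean on these libraries where they do the work, as an engineer would, in place of code of your own. Each camera call takes 0.05 s, during which the arm holds its last target. There are 200 camera calls.

## Working session

There is one attempt and no reset: what is moved stays moved. The work goes in short steps, Python scripts to look and compute and a shell command to move; the robot and the scene stay as the last step left them, time stands still between calls to the robot, and variables do not carry over. Pictures are saved under pics/ and viewed, at most 10 in all, crops included, and the job is handed in when it is done.

```bash
ls; mkdir -p pics; python3 - <<'E'
from station import *
import cv2,json
s=sense();print(s['time'],s['tool_pos'],s['tool_rot'],s['contact_force'],s['grip_width'])
for n in ('side','top'):
    p=camera(n);cv2.imwrite(f'pics/{n}0.png',p['img'][:,:,::-1])
    print(n,p['fx'],p['fy'],p['cx'],p['cy'],p['R'],p['t'])
    for q in ('wedge','parking_block','stand','slot','gasket','wedge_top'):
        print(q,[([round(float(v)) for v in d['centre']],round(d['conf'],2)) for d in recognise(p,q)[:4]],[([round(float(v),1) for v in d['centre']],round(d['conf'],2)) for d in tip_of(p,q)[:4]])
E
```

```text
pics
0.0 [ 0.20626981 -0.64221734  0.20475402] [ 9.87951824e-01  1.54760266e-01 -1.50061542e-04 -6.56151696e-04] [-0.49297457 -0.88115066 -0.03354396] 0.09390083941329201
side 413.3875884180464 413.3875884180464 275.68811918794535 205.82524094409837 [[ 9.94051834e-01 -1.08907773e-01 -2.18536156e-04]
 [-7.28493427e-02 -6.63435504e-01 -7.44678659e-01]
 [ 8.09563099e-02  7.40265107e-01 -6.67423140e-01]] [-0.52947271  0.14620836  1.13392871]
wedge [([247, 163], 0.88), ([258, 176], 0.83), ([264, 129], 0.83), ([242, 202], 0.63)] [([263.9, 148.7], 0.71), ([241.6, 220.6], 0.7), ([247.3, 174.3], 0.67), ([263.1, 190.2], 0.64)]
parking_block [([262, 194], 0.88), ([266, 301], 0.22)] [([264.9, 196.3], 0.85)]
stand [([269, 300], 0.96)] [([264.4, 301.4], 0.77)]
slot [([269, 297], 0.61)] [([266.6, 278.4], 0.71)]
gasket [([269, 299], 0.61)] [([273.9, 294.2], 0.71)]
wedge_top [([267, 133], 0.88), ([262, 172], 0.73), ([243, 201], 0.68), ([246, 166], 0.56)] [([264.3, 119.8], 0.91), ([249.4, 148.1], 0.84), ([240.3, 192.8], 0.6), ([263.0, 164.8], 0.53)]
top 537.3022228713432 537.3022228713432 269.66455998
[... 151 characters left out ...]
805 0.51408166 1.66032205]
wedge [([120, 199], 0.68), ([182, 224], 0.62), ([245, 232], 0.52), ([213, 212], 0.43)] [([243.1, 237.1], 0.6), ([127.9, 202.2], 0.56), ([216.8, 213.9], 0.55), ([185.0, 224.7], 0.47)]
parking_block [([217, 214], 0.74)] [([211.1, 213.2], 0.79), ([153.3, 194.8], 0.24)]
stand [([342, 219], 0.55), ([281, 238], 0.47)] [([339.9, 219.8], 0.72)]
slot [([340, 221], 0.97)] [([343.5, 216.6], 0.92), ([215.3, 211.8], 0.59)]
gasket [([341, 218], 0.93), ([274, 242], 0.2)] [([344.7, 215.4], 0.89)]
wedge_top [([211, 214], 0.67), ([120, 203], 0.52), ([181, 223], 0.45), ([247, 237], 0.41)] [([209.5, 213.1], 0.66), ([116.0, 198.4], 0.54), ([177.9, 221.7], 0.45), ([248.6, 231.5], 0.42)]
```

View pics/side0.png

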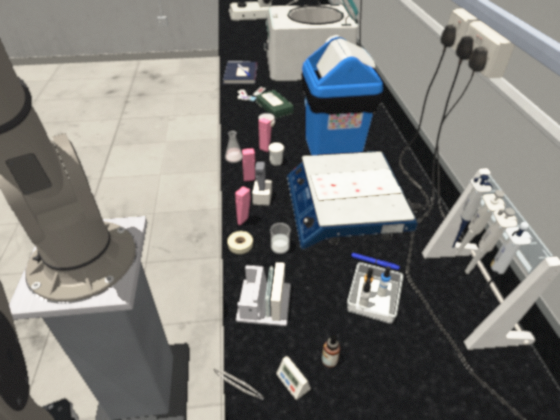

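View pics/top0.png

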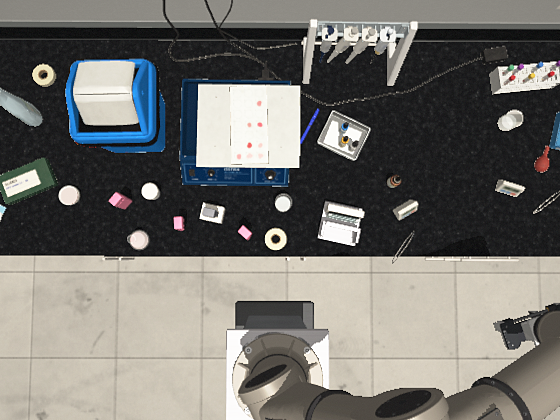

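Candidates for the wedge in the side view are the grey one in the white block (261,175) and the pink look-alikes (265,132), (249,164), (243,206). I choose the grey one, which is at top (211,213). Its block is at (262,194), and the stand is at side (266,295), top (341,220).

```bash
cat > h.py <<'E'
from station import *
import numpy as np,cv2
def pix(p,X):
    c=p['R']@np.asarray(X,float)+p['t'];return np.array([p['fx']*c[0]/c[2]+p['cx'],p['fy']*c[1]/c[2]+p['cy']])
def tri(ps,us):
    A=[];b=[]
    for p,u in zip(ps,us):
        d=p['R'].T@np.array([(u[0]-p['cx'])/p['fx'],(u[1]-p['cy'])/p['fy'],1]);d/=np.linalg.norm(d)
        o=-p['R'].T@p['t'];M=np.eye(3)-np.outer(d,d);A.append(M);b.append(M@o)
    X=np.linalg.solve(sum(A),sum(b));return X,[np.round(pix(p,X)-u,1) for p,u in zip(ps,us)]
def onz(p,u,z):
    d=p['R'].T@np.array([(u[0]-p['cx'])/p['fx'],(u[1]-p['cy'])/p['fy'],1]);o=-p['R'].T@p['t'];return o+d*(z-o[2])/d[2]
def crop(p,x,y,w,h,k):
    return cv2.resize(p['img'][y:y+h,x:x+w,::-1],None,fx=k,fy=k,interpolation=cv2.INTER_CUBIC)
E
python3 - <<'E'
from h import *
S=camera('side');T=camera('top')
np.set_printoptions(precision=4,suppress=True)
def near(l,c,r=25):
    l=[np.array(d['centre']) for d in l if np.hypot(*(np.array(d['centre'])-c))<r];return l[0] if l else None
for q,a,b in (('wedge',(263,190),(211,213)),('wedge_top',(263,165),(210,213)),('parking_block',(264,196),(211,213)),('stand',(266,300),(340,220)),('slot',(266,278),(343,217)),('gasket',(274,294),(344,216))):
    u=near(tip_of(S,q),a,14);v=near(tip_of(T,q),b,14)
    print(q,u,v,tri([S,T],[u,v]) if u is not None and v is not None else '')
a=crop(T,190,195,45,38,8);b=crop(T,310,190,60,60,8);c=crop(S,240,150,45,60,8);d=crop(S,225,250,75,80,8)
def fit(im): return cv2.copyMakeBorder(im,0,0,0,0,0)
W=np.zeros((600,800,3),np.uint8)
for im,x,y in((a,0,0),(c,0,0),):pass
W[:300,:360]=cv2.resize(a,(360,304))[:300]
W[:300,400:700]=cv2.resize(b,(300,300))
W[300:,:225]=cv2.resize(c,(225,300));W[300:,400:681]=cv2.resize(d,(281,300))
cv2.imwrite('pics/crops.png',W)
E
```

```text
wedge [263.2 194.8] [214.4 210. ] (array([0.5178, 0.2   , 0.0151]), [array([ 1. , -0.1]), array([-0.,  1.])])
wedge_top [260.4 166.8] [213.1 211.8] (array([0.507 , 0.1921, 0.1313]), [array([-0.3,  0. ]), array([ 0. , -0.3])])
parking_block [262.4 197.8] [213.  215.2] (array([ 0.5091,  0.2061, -0.0029]), [array([-1. ,  0.1]), array([ 0., -1.])])
stand [264.4 300.9] [344.4 213.6] (array([ 0.4962, -0.2068,  0.0249]), [array([ 5.6, -0.9]), array([0.2, 4.4])])
slot [266.4 278.1] [345.8 220. ] (array([ 0.4872, -0.1996,  0.1012]), [array([-0.8,  0.1]), array([-0. , -0.7])])
gasket [273.2 293.4] [346.9 214.4] (array([ 0.5046, -0.2099,  0.0544]), [array([ 0.4, -0. ]), array([0. , 0.3])])
```

View pics/crops.png

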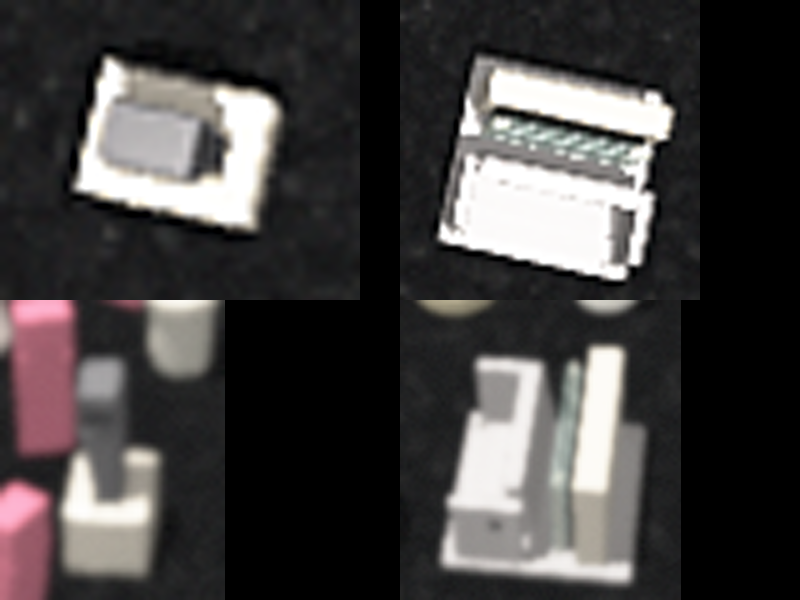

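The crops show the wedge in its white block with the straight face at +x and the sloping side at -x (side view). Block and stand both look yawed about -12°. Bar is on the robot side and the cassette and wall are on the far side. One more fine measurement with overlays.

```bash
cat >> h.py <<'E'
def box(x0,x1,y0,y1,z0,z1):
    P=np.array([[x,y,z] for x in(x0,x1) for y in(y0,y1) for z in(z0,z1)])/1000.
    return [(P[i],P[j]) for i in range(8) for j in range(i+1,8) if bin(i^j).count('1')==1]
def pose(x,y,yaw,z=0):
    c,s=np.cos(yaw),np.sin(yaw);return np.array([[c,-s,0],[s,c,0],[0,0,1]]),np.array([x,y,z])
def wedge_edges():
    out=[(-5,0),(5,0),(5,120),(-20,120),(-20,90)];E=[]
    Q=[[np.array([a,y,z])/1000. for a,z in out] for y in(-18,18)]
    for k in range(5):
        E+= [(Q[0][k],Q[0][(k+1)%5]),(Q[1][k],Q[1][(k+1)%5]),(Q[0][k],Q[1][k])]
    return E
def draw(im,p,E,Rt,x,y,k,col):
    R,t=Rt
    for a,b in E:
        u,v=[((pix(p,R@q+t)-[x,y]+.5)*k) for q in(a,b)]
        cv2.line(im,tuple(int(i) for i in u),tuple(int(i) for i in v),col,1,cv2.LINE_AA)
E
python3 - <<'E'
from h import *
np.set_printoptions(precision=4,suppress=True)
acc={}
for n in range(6):
  S=camera('side');T=camera('top')
  for q,a,b in (('wedge_top',(262,166),(211,213)),('parking_block',(263,197),(213,214)),('stand',(264,301),(342,218)),('slot',(266,278),(344,218)),('gasket',(273,293),(345,215))):
    for p,c,m in((S,a,'s'),(T,b,'t')):
      l=[d['centre'] for d in tip_of(p,q) if np.hypot(*(np.array(d['centre'])-c))<11]
      if l: acc.setdefault((q,m),[]).append(l[0])
for q in ('wedge_top','parking_block','stand','slot','gasket'):
    u,v=np.mean(acc[q,'s'],0),np.mean(acc[q,'t'],0)
    print(q,u,v,len(acc[q,'s']),len(acc[q,'t']),np.std(acc[q,'t'],0),*tri([S,T],[u,v]))
print(sense()['time'])
# segmentation of wedge head and block in top, yaw by minAreaRect
yaw=-.2
W=np.zeros((600,800,3),np.uint8)
def put(p,x,y,w,h,k,X,Y,items):
    im=crop(p,x,y,w,h,k)
    for E,Rt,c in items: draw(im,p,E,Rt,x,y,k,c)
    W[Y:Y+h*k,X:X+w*k]=im
wp=pose(.512,.200,-.21,.008);bp=pose(.512,.200,-.21)
I=[(wedge_edges(),wp,(0,0,255)),(box(-25,25,-34,34,0,45),bp,(0,255,0))]
put(T,192,196,40,35,8,0,0,I);put(S,240,155,45,55,6,0,270,I)
sp=pose(.493,-.203,-.2)
J=[(box(-60,60,-60,60,0,8),sp,(0,255,0))]
put(T,310,190,58,58,6,400,0,J);put(S,225,255,75,70,4,400,320,J)
cv2.imwrite('pics/ov1.png',W)
np.savez('cams.npz',S=S['img'],T=T['img'])
E
```

```text
wedge_top [260.7667 163.7833] [209.4 212.2] 6 6 [1.2871 0.728 ] [0.5073 0.2025 0.1345] [array([-0.9,  0.1]), array([ 0. , -0.9])]
parking_block [263.5333 197.2333] [213.25   214.4833] 6 6 [1.0874 0.8933] [ 0.5119  0.205  -0.    ] [array([-1.2,  0.1]), array([ 0. , -1.2])]
stand [262.05 303.45] [339.64 221.1 ] 6 5 [1.2043 1.4381] [ 0.4827 -0.1952 -0.0025] [array([ 2.2, -0.3]), array([0.1, 1.8])]
slot [267.8833 280.1833] [343.96 217.98] 6 5 [0.8333 1.5118] [ 0.4924 -0.196   0.0885] [array([-0.1,  0. ]), array([-0. , -0.1])]
gasket [274.3333 291.6167] [343.8167 214.5   ] 6 6 [1.2509 1.1705] [ 0.5064 -0.2012  0.0491] [array([-0.4,  0.1]), array([ 0. , -0.3])]
5.6
```

View pics/ov1.png

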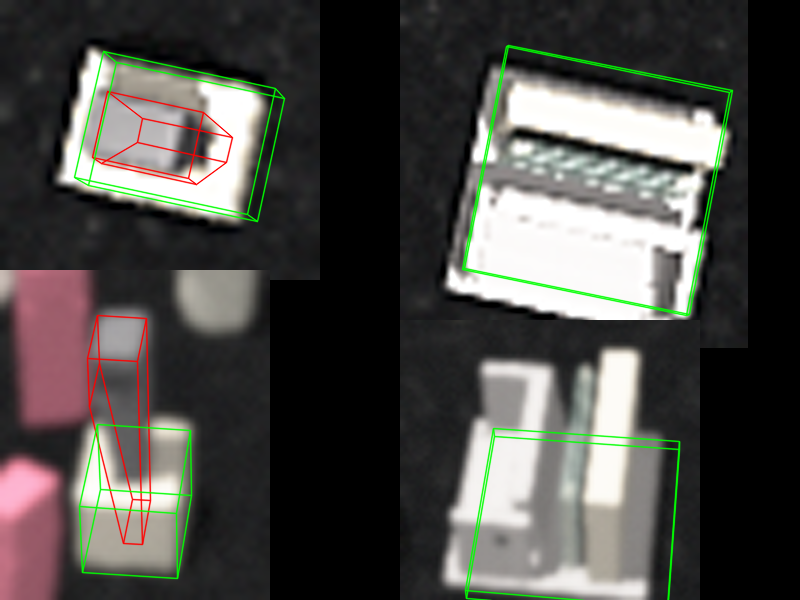

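The overlay shows the guessed poses off by 2–3 px (block about 7 mm towards +y). The averaged network numbers put the stand origin at (0.483,-0.195). Next I rectify the planes of interest in both views, to read positions in mm directly.

```bash
cat >> h.py <<'E'
def rect(p,img,Rt,z,half=60,n=300):
    g=np.linspace(-half,half,n)/1000.
    Y,X=np.meshgrid(-g,-g) # rows: x' from +half to -half; cols: y' from +half (left) to -half
    R,t=Rt;P=np.stack([X,Y,np.full_like(X,z)],-1)@R.T+np.array([t[0],t[1],0])
    c=P@p['R'].T+p['t'];u=p['fx']*c[...,0]/c[...,2]+p['cx'];v=p['fy']*c[...,1]/c[...,2]+p['cy']
    im=cv2.remap(img,u.astype(np.float32),v.astype(np.float32),cv2.INTER_CUBIC)[:,:,::-1].copy()
    for k in range(-half+10,half,10):
        i=int((half-k)/(2*half)*(n-1));L=12 if k==0 else 5
        im[i,:L]=im[i,-L:]=(0,0,255);im[:L,i]=im[-L:,i]=(0,0,255)
    im[n//2,::6]=(0,0,255);im[::6,n//2]=(0,0,255)
    return im
E
python3 - <<'E'
from h import *
S=camera('side');T=camera('top')
sp=pose(.493,-.196,-.195);wp=pose(.507,.2025,-.215)
a=[rect(p,p['img'],R,z,h) for p,R,z,h in((T,sp,.081,60),(S,sp,.081,60),(T,wp,.128,40),(S,wp,.128,40))]
A=np.vstack([np.hstack(a[:2]),np.hstack(a[2:])])
cv2.imwrite('pics/rect.png',A)
b=[rect(p,p['img'],R,z,50) for p,R,z in((T,pose(.512,.205,-.215),.045),(S,pose(.512,.205,-.215),.045))]
# numeric profiles across slot, averaged over y' -25..25, each 0.4mm
for m in a[:2]: 
    pr=m[:,90:210].astype(float).mean(1).mean(1)
    print([(int(60-i*.4013),int(pr[i])) for i in range(50,215,5)])
    print('sat',[int(v) for v in (m[:,90:210].max(2).astype(float)-m[:,90:210].min(2)).mean(1)[50:215:5]])
E
```

```text
[(39, 64), (37, 108), (35, 145), (33, 189), (31, 237), (29, 254), (27, 254), (25, 252), (23, 250), (21, 252), (19, 254), (17, 254), (15, 254), (13, 222), (11, 97), (9, 10), (7, 36), (5, 98), (3, 155), (1, 167), (0, 167), (-2, 187), (-4, 149), (-6, 161), (-8, 178), (-10, 149), (-12, 132), (-14, 129), (-16, 107), (-18, 127), (-20, 200), (-22, 248), (-24, 253)]
sat [1, 3, 10, 19, 14, 1, 1, 4, 6, 3, 2, 0, 0, 12, 17, 3, 4, 8, 11, 13, 55, 14, 11, 7, 4, 5, 8, 5, 4, 6, 7, 2, 2]
[(39, 90), (37, 100), (35, 120), (33, 157), (31, 206), (29, 238), (27, 248), (25, 250), (23, 248), (21, 250), (19, 250), (17, 250), (15, 249), (13, 241), (11, 202), (9, 150), (7, 137), (5, 155), (3, 160), (1, 155), (0, 140), (-2, 137), (-4, 114), (-6, 102), (-8, 105), (-10, 112), (-12, 117), (-14, 121), (-16, 133), (-18, 165), (-20, 208), (-22, 235), (-24, 240)]
sat [3, 5, 12, 16, 20, 13, 7, 6, 8, 6, 6, 6, 7, 12, 19, 11, 7, 9, 10, 10, 50, 7, 3, 3, 3, 3, 6, 4, 4, 6, 6, 5, 6]
```

View pics/rect.png

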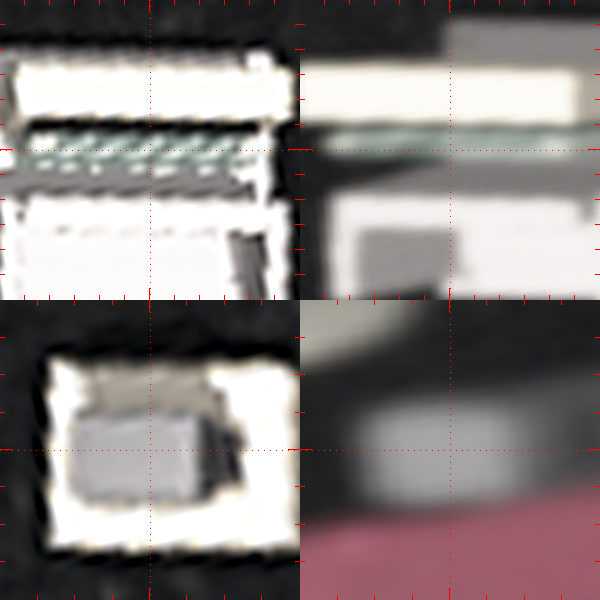

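Both views agree on the following:
- **Wedge head:** centre about (0.5066, 0.2059), top at 0.128, yaw -0.215.
- **Slot:** the cassette's front edge is at x'≈-1 and the bar's edge at x'≈-19, relative to (0.493,-0.196), yaw -0.195.

Now for the move sizes.

```bash
cat >> h.py <<'E'
from scipy.spatial.transform import Rotation as Ro
def plan(*wps):
    "each wp: x,y,z,yaw(of tool x) in world -> travel mm / rotation deg in tool axes, from the current pose"
    s=sense();R=Ro.from_quat(s['tool_rot']);p=s['tool_pos']
    for x,y,z,yaw in wps:
        G=Ro.from_euler('z',yaw)*Ro.from_euler('x',np.pi)
        print('travel',np.round(R.inv().apply(np.array([x,y,z])-p)*1000,1),'rot',np.round((R.inv()*G).as_rotvec(degrees=True),2))
E
python3 -c "
from h import *
plan((.46,-.36,.24,-.215),(.507,-.05,.24,-.215),(.5066,.2059,.24,-.215))"
```

```text
travel [ 327.9 -191.5  -34.5] rot [-0.    0.   30.12]
travel [ 467.4 -472.3  -34.5] rot [-0.    0.   30.12]
travel [ 545.3 -716.1  -34.5] rot [-0.    0.   30.12]
```

```bash
python3 -m handwheel '{"travel":[[35,-20,-4],[70,-41,-8],[105,-61,-12],[140,-82,-16],[175,-102,-20],[210,-123,-24],[245,-143,-28],[280,-164,-34]],"rotation":[[0,0,3.8],[0,0,7.5],[0,0,11.3],[0,0,15],[0,0,18.8],[0,0,22.6],[0,0,26.3],[0,0,30.1]],"claw":[-1,-1,-1,-1,-1,-1,-1,-1]}'; python3 -c "
from h import *
plan((.507,-.05,.24,-.215),(.5066,.2059,.24,-.215))"
```

```text
time: 6.37
tool_pos: [0.4237, -0.3992, 0.2397]
tool_rot: [0.994, -0.109, 0.0, 0.0]
contact_force: [1.0, -0.5, 0.1]
grip_width: 0.094
grasp_force: 0.0
travel [ 5.800e+00 -3.589e+02 -3.000e-01] rot [ 0.   -0.   -0.17]
travel [-4.990e+01 -6.087e+02 -3.000e-01] rot [ 0.   -0.   -0.17]
```

```bash
python3 -m handwheel '{"travel":[[2,-41,0],[4,-82,0],[5,-123,0],[5,-164,0],[5,-205,0],[4,-246,0],[3,-287,0],[0,-328,0]],"rotation":[[0,0,0],[0,0,0],[0,0,0],[0,0,0],[0,0,0],[0,0,0],[0,0,0],[0,0,0]],"claw":[-1,-1,-1,-1,-1,-1,-1,-1]}'; python3 -c "
from h import *
plan((.5066,.2059,.24,-.215))"
```

```text
time: 7.03
tool_pos: [0.4929, -0.0785, 0.2399]
tool_rot: [0.994, -0.107, 0.0, 0.0]
contact_force: [0.7, -0.2, -0.2]
grip_width: 0.0941
grasp_force: 0.0
travel [-4.720e+01 -2.808e+02 -2.000e-01] rot [-0.   -0.05  0.02]
```

```bash
python3 -m handwheel '{"travel":[[-7,-40,0],[-14,-80,0],[-20,-120,0],[-27,-160,0],[-34,-200,0],[-40,-240,0],[-47,-280.5,0],[-47.2,-280.8,0]],"rotation":[[0,0,0],[0,0,0],[0,0,0],[0,0,0],[0,0,0],[0,0,0],[0,0,0],[0,0,0]],"claw":[-1,-1,-1,-1,-1,-1,-1,-1]}'; python3 - <<'E'
from h import *
plan((.5066,.2059,.096,-.215))
T=camera('top');S=camera('side')
wp=pose(.5066,.2059,-.215)
a=[rect(p,p['img'],wp,.128,50) for p in(S,T)]
cv2.imwrite('pics/pre.png',np.hstack(a+[cv2.resize(crop(S,215,100,90,130,3),(200,300))]))
E
```

```text
time: 7.7
tool_pos: [0.5052, 0.2122, 0.2398]
tool_rot: [0.995, -0.103, -0.0, -0.002]
contact_force: [-1.1, 0.1, -0.4]
grip_width: 0.094
grasp_force: 0.0
travel [  2.7   6.4 143.8] rot [-0.19  0.03  0.47]
```

View pics/pre.png

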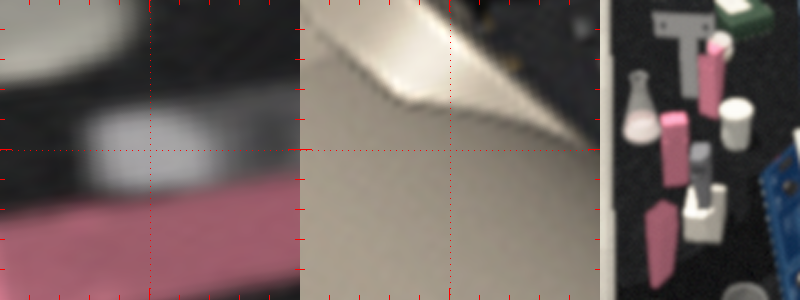

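The side rectification puts the head centre within 1 mm of the estimate. The arm now covers the top view, and the gripper is right above the wedge. I'll re-read the settled pose before descending.

```bash
python3 -c "
from h import *
plan((.5066,.2059,.14,-.215),(.5066,.2059,.096,-.215));s=sense();print(s['time'],s['tool_pos'],abs(s['qd']).max())"
```

```text
travel [ 0.6 -0.3 99.3] rot [-0.02  0.03  0.2 ]
travel [  0.6  -0.3 143.3] rot [-0.02  0.03  0.2 ]
7.8 [0.50596651 0.20568063 0.23932206] 0.03896247803950509
```

```bash
python3 -m handwheel '{"travel":[[0,0,36],[0.5,0,72],[0.5,0,105],[0.5,0,130],[0.5,0,143],[0.5,0,143],[0.5,0,143],[0.5,0,143]],"rotation":[[0,0,0],[0,0,0],[0,0,0],[0,0,0],[0,0,0],[0,0,0],[0,0,0],[0,0,0]],"claw":[-1,-1,-1,-1,-1,-1,0,1]}'; python3 -m handwheel '{"travel":[[0,0,0],[0,0,0],[0,0,0],[0,0,0],[0,0,0],[0,0,0],[0,0,0],[0,0,0]],"rotation":[[0,0,0],[0,0,0],[0,0,0],[0,0,0],[0,0,0],[0,0,0],[0,0,0],[0,0,0]],"claw":[1,1,1,1,1,1,1,1]}'
```

```text
time: 8.47
tool_pos: [0.5077, 0.2034, 0.0977]
tool_rot: [0.994, -0.108, 0.001, -0.0]
contact_force: [-0.5, -0.3, 0.3]
grip_width: 0.0844
grasp_force: 0.0
time: 9.13
tool_pos: [0.5068, 0.204, 0.0965]
tool_rot: [0.994, -0.107, -0.0, -0.0]
contact_force: [-0.9, -0.2, 0.7]
grip_width: 0.036
grasp_force: 29.9
```

```bash
python3 -m handwheel '{"travel":[[0,0,-10],[0,0,-30],[0,0,-60],[0,0,-95],[0,0,-130],[0,0,-155],[0,0,-160],[0,0,-160]],"rotation":[[0,0,0],[0,0,0],[0,0,0],[0,0,0],[0,0,0],[0,0,0],[0,0,0],[0,0,0]],"claw":[1,1,1,1,1,1,1,1]}'; python3 -c "
from h import *
R,t=pose(.493,-.196,-.195)
# tip origin at x'=-9 => head centre x'=-16.5; TCP = head +0.6
P=R@np.array([-.0159,0,0])+t;print(P)
plan((.49,0.03,.256,-.205),(P[0],P[1],.256,-.195));print(sense()['contact_force'])"
```

```text
time: 9.8
tool_pos: [0.5075, 0.2043, 0.2588]
tool_rot: [0.994, -0.107, 0.002, -0.001]
contact_force: [-0.2, 0.3, -2.1]
grip_width: 0.0361
grasp_force: 29.9
[ 0.47740134 -0.19291911  0.        ]
travel [ 20.  174.    2.5] rot [-0.1  -0.17 -0.55]
travel [ 55.2 394.5   2.2] rot [-0.1  -0.17 -1.13]
[-0.15459027  0.27255346 -2.12535113]
```

```bash
python3 -m handwheel '{"travel":[[5,35,0],[11,75,0],[16,115,0],[22,155,0],[27,195,0],[33,235,0],[38,275,0],[44,312,0]],"rotation":[[0,0,0],[0,0,-0.2],[0,0,-0.4],[0,0,-0.6],[0,0,-0.8],[0,0,-1],[0,0,-1.1],[0,0,-1.1]],"claw":[1,1,1,1,1,1,1,1]}';  python3 -m handwheel '{"travel":[[4,30,0],[8,58,0],[10,75,0],[11,81,0],[11,81,0],[11,81,0],[11,81,0],[11,81,0]],"rotation":[[0,0,0],[0,0,0],[0,0,0],[0,0,0],[0,0,0],[0,0,0],[0,0,0],[0,0,0]],"claw":[1,1,1,1,1,1,1,1]}'; python3 - <<'E'
from h import *
plan((.4774,-.1929,.256,-.195))
S=camera('side');s=sense();print(s['time'],s['tool_pos'],s['contact_force'])
c=s['tool_pos'];R,t=pose(c[0],c[1],-.195)
# expected wedge pose: head centre under TCP (x' -0.6), tip 88.5 below
tw=R@np.array([.0069,0,0])+np.array([c[0],c[1],c[2]-.0885])
x,y,k=225,185,6
im=crop(S,x,y,90,100,k);draw(im,S,wedge_edges(),(R,tw),x,y,k,(0,0,255))
for h in(.055,):pass
sp=pose(.493,-.196,-.195)
draw(im,S,[(np.array([-.019,-.048,.08]),np.array([-.019,.048,.08])),(np.array([-.001,-.048,.082]),np.array([-.001,.048,.082])),(np.array([.007,-.048,.082]),np.array([.007,.048,.082]))],sp,x,y,k,(0,255,0))
cv2.imwrite('pics/over.png',im)
E
```

```text
time: 10.47
tool_pos: [0.4818, -0.1126, 0.2552]
tool_rot: [0.995, -0.098, -0.001, 0.0]
contact_force: [1.4, 0.5, -1.7]
grip_width: 0.0361
grasp_force: 29.9
time: 11.13
tool_pos: [0.4787, -0.1905, 0.2563]
tool_rot: [0.995, -0.097, -0.0, -0.0]
contact_force: [0.2, -0.2, -2.0]
grip_width: 0.0359
grasp_force: 29.9
travel [-0.8  2.6  0.3] rot [-0.02  0.02  0.09]
11.1833 [ 0.47865768 -0.19075158  0.25641922] [ 0.07287004 -0.54972043 -2.17799978]
```

View pics/over.png

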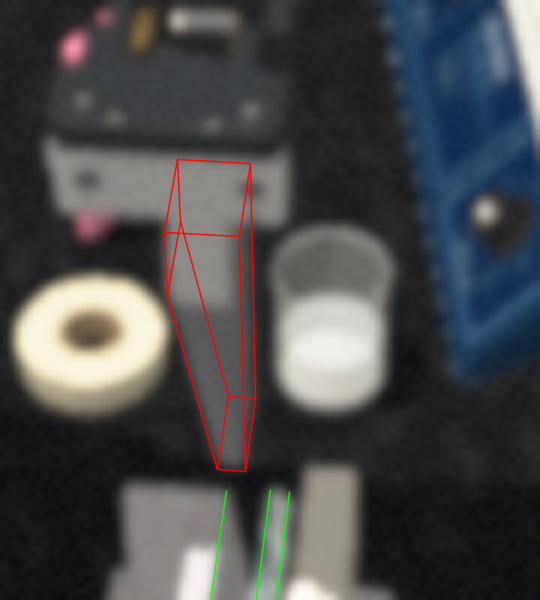

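The projected wedge model matches the picture (tip about (217–246,470)), and the slot lines (green) lie under it. Descending into the slot.

```bash
python3 -m handwheel '{"travel":[[-0.8,2.6,25],[-0.8,2.6,55],[-0.8,2.6,75],[-0.8,2.6,82],[-0.8,2.6,88],[-0.8,2.6,95],[-0.8,2.6,102],[-0.8,2.6,105]],"rotation":[[0,0,0],[0,0,0],[0,0,0],[0,0,0],[0,0,0],[0,0,0],[0,0,0],[0,0,0]],"claw":[1,1,1,1,1,1,1,1]}'; python3 - <<'E'
from h import *
S=camera('side');s=sense();print(s['time'],s['tool_pos'],s['contact_force'])
R=pose(0,0,-.195)[0];print(R.T@s['contact_force'])
cv2.imwrite('pics/in.png',crop(S,215,210,100,90,6))
E
```

```text
time: 11.85
tool_pos: [0.4774, -0.1942, 0.1513]
tool_rot: [0.995, -0.097, 0.0, 0.0]
contact_force: [-0.3, -0.4, -1.8]
grip_width: 0.0357
grasp_force: 29.9
11.9 [ 0.47714826 -0.19419419  0.1510268 ] [ 0.28768342  0.8139081  -2.19451376]
[ 0.124523    0.85422606 -2.19451376]
```

View pics/in.png

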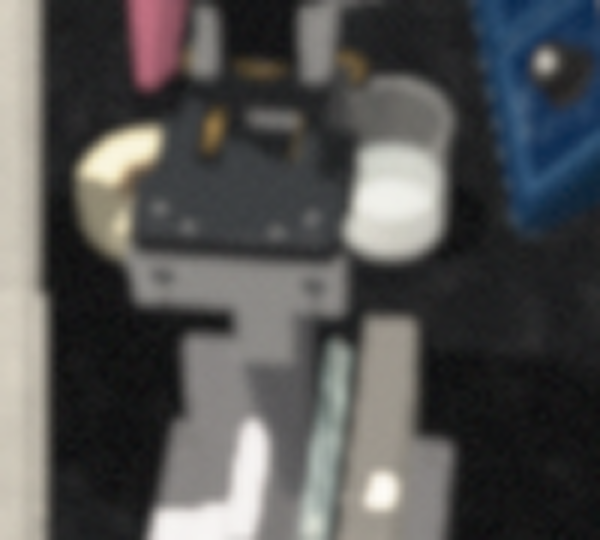

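The tip is in the slot with no contact (force is just the weight). The wedge's flat side shows a small gap to the glass, around columns 305–325. Continuing gently.

```bash
python3 -m handwheel '{"travel":[[0,0,1.5],[0,0,3],[0,0,4.5],[0,0,6],[0,0,7.5],[0,0,9],[0,0,10],[0,0,10]],"rotation":[[0,0,0],[0,0,0],[0,0,0],[0,0,0],[0,0,0],[0,0,0],[0,0,0],[0,0,0]],"claw":[1,1,1,1,1,1,1,1]}'
```

```text
time: 12.57
tool_pos: [0.4771, -0.1942, 0.1413]
tool_rot: [0.995, -0.098, -0.0, -0.0]
contact_force: [-0.9, 0.2, -1.2]
grip_width: 0.0359
grasp_force: 29.9
```

```bash
python3 -m handwheel '{"travel":[[0,0,1],[0,0,2],[0,0,3],[0,0,4],[0,0,5],[0,0,6],[0,0,7],[0,0,7]],"rotation":[[0,0,0],[0,0,0],[0,0,0],[0,0,0],[0,0,0],[0,0,0],[0,0,0],[0,0,0]],"claw":[1,1,1,1,1,1,1,1]}'
```

```text
time: 13.23
tool_pos: [0.4773, -0.1943, 0.1343]
tool_rot: [0.995, -0.098, 0.0, -0.0]
contact_force: [0.4, -0.4, -2.0]
grip_width: 0.0356
grasp_force: 29.9
```

```bash
python3 -m handwheel '{"travel":[[0,0,1],[0,0,2],[0,0,3],[0,0,4],[0,0,5],[0,0,5],[0,0,5],[0,0,5]],"rotation":[[0,0,0],[0,0,0],[0,0,0],[0,0,0],[0,0,0],[0,0,0],[0,0,0],[0,0,0]],"claw":[1,1,1,1,1,1,1,1]}'
```

```text
time: 13.9
tool_pos: [0.4774, -0.1942, 0.1295]
tool_rot: [0.995, -0.098, 0.0, -0.0]
contact_force: [4.8, 0.4, -2.2]
grip_width: 0.0359
grasp_force: 29.9
```

The bar is touched (+4.8 N in x), so I shift +x' a little while descending.

```bash
python3 -m handwheel '{"travel":[[0.6,0,0],[1.2,0,0],[1.3,0,1],[1.5,0,2],[1.7,0,3],[1.8,0,4],[2,0,5],[2,0,5]],"rotation":[[0,0,0],[0,0,0],[0,0,0],[0,0,0],[0,0,0],[0,0,0],[0,0,0],[0,0,0]],"claw":[1,1,1,1,1,1,1,1]}'
```

```text
time: 14.57
tool_pos: [0.4789, -0.1946, 0.1242]
tool_rot: [0.995, -0.098, -0.0, -0.0]
contact_force: [-0.0, -0.3, -2.2]
grip_width: 0.0357
grasp_force: 29.9
```

```bash
python3 -m handwheel '{"travel":[[0.2,0,0.5],[0.3,0,1],[0.4,0,1.8],[0.5,0,2.6],[0.6,0,3.4],[0.7,0,4.2],[0.8,0,5],[0.8,0,5]],"rotation":[[0,0,0],[0,0,0],[0,0,0],[0,0,0],[0,0,0],[0,0,0],[0,0,0],[0,0,0]],"claw":[1,1,1,1,1,1,1,1]}'
```

```text
time: 15.23
tool_pos: [0.4798, -0.1948, 0.1193]
tool_rot: [0.995, -0.098, -0.0, -0.0]
contact_force: [-1.0, 0.5, -1.7]
grip_width: 0.0356
grasp_force: 29.9
```

```bash
python3 -m handwheel '{"travel":[[0.1,0,0.5],[0.2,0,1],[0.3,0,1.5],[0.3,0,2],[0.4,0,2.5],[0.5,0,3],[0.5,0,3],[0.5,0,3]],"rotation":[[0,0,0],[0,0,0],[0,0,0],[0,0,0],[0,0,0],[0,0,0],[0,0,0],[0,0,0]],"claw":[1,1,1,1,1,1,1,1]}'
```

```text
time: 15.9
tool_pos: [0.4803, -0.1949, 0.1164]
tool_rot: [0.995, -0.098, -0.0, -0.0]
contact_force: [-3.4, -0.2, -2.7]
grip_width: 0.0361
grasp_force: 29.9
```

Light contact with the cassette at depth ~52 mm; the wedge is held between both faces. I release, retract upward and close the fingers for tapping.

```bash
python3 -m handwheel '{"travel":[[0,0,0],[0,0,0],[0,0,0],[0,0,0],[0,0,0],[0,0,-10],[0,0,-40],[0,0,-65]],"rotation":[[0,0,0],[0,0,0],[0,0,0],[0,0,0],[0,0,0],[0,0,0],[0,0,0],[0,0,0]],"claw":[-0.4,-0.4,-0.4,-0.4,-0.4,-0.4,-0.4,0]}'; python3 -m handwheel '{"travel":[[0,0,0],[0,0,0],[0,0,0],[0,0,0],[0,0,0],[0,0,0],[0,0,0],[0,0,0]],"rotation":[[0,0,0],[0,0,0],[0,0,0],[0,0,0],[0,0,0],[0,0,0],[0,0,0],[0,0,0]],"claw":[1,1,1,1,1,1,1,1]}'; python3 - <<'E'
from h import *
S=camera('side');s=sense();print(s['time'],s['tool_pos'],s['contact_force'],s['grip_width'])
im=crop(S,225,235,75,75,7)
x,y,k=225,235,7
c=s['tool_pos'];R,t=pose(.4803,-.1949,-.195)
tw=R@np.array([.0069,0,0])+np.array([.4803,-.1949,.1164-.0885])
im2=im.copy();draw(im2,S,wedge_edges(),(R,tw),x,y,k,(0,0,255))
cv2.imwrite('pics/rel.png',cv2.resize(np.hstack([im,im2]),(800,400)))
E
```

```text
time: 16.57
tool_pos: [0.4801, -0.1948, 0.1829]
tool_rot: [0.995, -0.097, -0.001, -0.0]
contact_force: [1.2, -0.2, 0.1]
grip_width: 0.0621
grasp_force: 0.0
time: 17.23
tool_pos: [0.4803, -0.1949, 0.1812]
tool_rot: [0.995, -0.098, -0.0, -0.0]
contact_force: [0.0, 0.7, -0.8]
grip_width: 0.0091
grasp_force: 0.0
17.2833 [ 0.48033502 -0.19491123  0.18125729] [0.41049    0.42852194 0.28136455] 0.005111767412531941
```

View pics/rel.png

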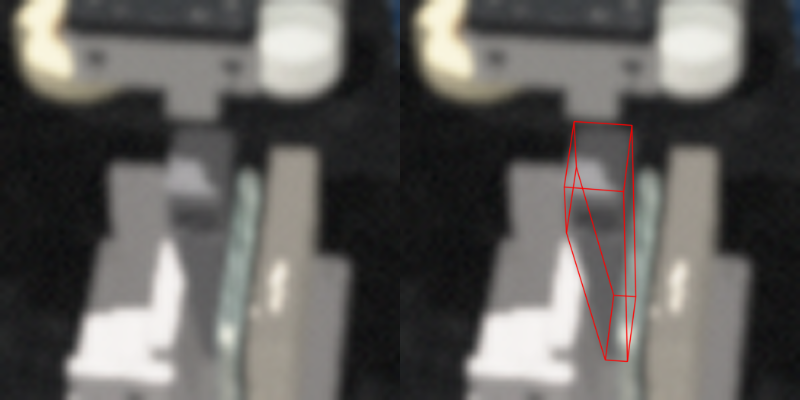

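The wedge stands alone in the slot, upright, with its head under the closed fingertips (about (200,130) left panel). Approaching its top.

```bash
python3 -m handwheel '{"travel":[[0,0,10],[0,0,20],[0,0,25],[0,0,28],[0,0,29],[0,0,30],[0,0,30],[0,0,30]],"rotation":[[0,0,0],[0,0,0],[0,0,0],[0,0,0],[0,0,0],[0,0,0],[0,0,0],[0,0,0]],"claw":[1,1,1,1,1,1,1,1]}'
```

```text
time: 17.95
tool_pos: [0.4806, -0.195, 0.1517]
tool_rot: [0.995, -0.098, 0.0, 0.0]
contact_force: [-0.2, -0.9, 0.1]
grip_width: 0.0005
grasp_force: 0.0
```

```bash
python3 -m handwheel '{"travel":[[0,0,0.5],[0,0,1],[0,0,1.5],[0,0,2],[0,0,2.5],[0,0,3],[0,0,3],[0,0,3]],"rotation":[[0,0,0],[0,0,0],[0,0,0],[0,0,0],[0,0,0],[0,0,0],[0,0,0],[0,0,0]],"claw":[1,1,1,1,1,1,1,1]}'
```

```text
time: 18.62
tool_pos: [0.4804, -0.1949, 0.1485]
tool_rot: [0.995, -0.098, -0.0, -0.0]
contact_force: [-0.7, 0.5, 0.5]
grip_width: 0.0004
grasp_force: 0.0
```

```bash
python3 -m handwheel '{"travel":[[0,0,0.4],[0,0,0.8],[0,0,1.2],[0,0,1.6],[0,0,2],[0,0,2],[0,0,2],[0,0,2]],"rotation":[[0,0,0],[0,0,0],[0,0,0],[0,0,0],[0,0,0],[0,0,0],[0,0,0],[0,0,0]],"claw":[1,1,1,1,1,1,1,1]}'
```

```text
time: 19.28
tool_pos: [0.4804, -0.1949, 0.1465]
tool_rot: [0.995, -0.098, 0.0, -0.0]
contact_force: [-0.4, -0.1, 0.1]
grip_width: 0.0006
grasp_force: 0.0
```

```bash
python3 -m handwheel '{"travel":[[0,0,0.4],[0,0,0.8],[0,0,1.2],[0,0,1.6],[0,0,2],[0,0,2],[0,0,2],[0,0,2]],"rotation":[[0,0,0],[0,0,0],[0,0,0],[0,0,0],[0,0,0],[0,0,0],[0,0,0],[0,0,0]],"claw":[1,1,1,1,1,1,1,1]}'
```

```text
time: 19.95
tool_pos: [0.4804, -0.195, 0.1445]
tool_rot: [0.995, -0.098, 0.0, 0.0]
contact_force: [-0.1, -0.4, 1.3]
grip_width: 0.0003
grasp_force: 0.2
```

```bash
python3 -m handwheel '{"travel":[[0,0,0.3],[0,0,0.6],[0,0,0.9],[0,0,1.2],[0,0,1.5],[0,0,1.5],[0,0,1.5],[0,0,1.5]],"rotation":[[0,0,0],[0,0,0],[0,0,0],[0,0,0],[0,0,0],[0,0,0],[0,0,0],[0,0,0]],"claw":[1,1,1,1,1,1,1,1]}'
```

```text
time: 20.62
tool_pos: [0.4807, -0.195, 0.1431]
tool_rot: [0.995, -0.098, 0.0, -0.0]
contact_force: [1.9, -0.7, 3.0]
grip_width: 0.0004
grasp_force: 1.6
```

```bash
python3 -m handwheel '{"travel":[[0,0,0.2],[0,0,0.4],[0,0,0.6],[0,0,0.8],[0,0,1],[0,0,1],[0,0,1],[0,0,1]],"rotation":[[0,0,0],[0,0,0],[0,0,0],[0,0,0],[0,0,0],[0,0,0],[0,0,0],[0,0,0]],"claw":[1,1,1,1,1,1,1,1]}'
```

```text
time: 21.28
tool_pos: [0.4807, -0.195, 0.1422]
tool_rot: [0.995, -0.098, 0.0, 0.0]
contact_force: [1.9, -1.2, 5.7]
grip_width: 0.0006
grasp_force: 2.5
```

```bash
python3 -m handwheel '{"travel":[[0,0,0.2],[0,0,0.4],[0,0,0.6],[0,0,0.8],[0,0,1],[0,0,1],[0,0,1],[0,0,1]],"rotation":[[0,0,0],[0,0,0],[0,0,0],[0,0,0],[0,0,0],[0,0,0],[0,0,0],[0,0,0]],"claw":[1,1,1,1,1,1,1,1]}'
```

```text
time: 21.95
tool_pos: [0.4809, -0.195, 0.1412]
tool_rot: [0.995, -0.098, 0.0, 0.0]
contact_force: [4.1, -0.9, 5.2]
grip_width: 0.0006
grasp_force: 2.7
```

```bash
python3 -m handwheel '{"travel":[[0.5,0,0.2],[0.6,0,0.4],[0.6,0,0.7],[0.6,0,1],[0.7,0,1.2],[0.7,0,1.2],[0.7,0,1.2],[0.7,0,1.2]],"rotation":[[0,0,0],[0,0,0],[0,0,0],[0,0,0],[0,0,0],[0,0,0],[0,0,0],[0,0,0]],"claw":[1,1,1,1,1,1,1,1]}'
```

```text
time: 22.62
tool_pos: [0.4811, -0.1951, 0.1398]
tool_rot: [0.995, -0.098, 0.0, -0.0]
contact_force: [1.8, -0.6, 4.2]
grip_width: 0.0004
grasp_force: 2.0
```

```bash
python3 -m handwheel '{"travel":[[0.1,0,0.2],[0.1,0,0.4],[0.2,0,0.7],[0.2,0,1],[0.2,0,1.2],[0.2,0,1.2],[0.2,0,1.2],[0.2,0,1.2]],"rotation":[[0,0,0],[0,0,0],[0,0,0],[0,0,0],[0,0,0],[0,0,0],[0,0,0],[0,0,0]],"claw":[1,1,1,1,1,1,1,1]}'
```

```text
time: 23.28
tool_pos: [0.4813, -0.1951, 0.1386]
tool_rot: [0.995, -0.098, 0.0, -0.0]
contact_force: [1.6, -0.2, 3.7]
grip_width: 0.0004
grasp_force: 2.2
```

```bash
python3 -m handwheel '{"travel":[[0.1,0,0.2],[0.1,0,0.4],[0.2,0,0.7],[0.2,0,1],[0.2,0,1.2],[0.2,0,1.2],[0.2,0,1.2],[0.2,0,1.2]],"rotation":[[0,0,0],[0,0,0],[0,0,0],[0,0,0],[0,0,0],[0,0,0],[0,0,0],[0,0,0]],"claw":[1,1,1,1,1,1,1,1]}'
```

```text
time: 23.95
tool_pos: [0.4815, -0.1952, 0.1374]
tool_rot: [0.995, -0.098, 0.0, -0.0]
contact_force: [3.5, -1.1, 3.5]
grip_width: -0.0001
grasp_force: 2.2
```

```bash
python3 -m handwheel '{"travel":[[0.1,0,0.2],[0.1,0,0.4],[0.2,0,0.6],[0.2,0,0.8],[0.2,0,1],[0.2,0,1],[0.2,0,1],[0.2,0,1]],"rotation":[[0,0,0],[0,0,0],[0,0,0],[0,0,0],[0,0,0],[0,0,0],[0,0,0],[0,0,0]],"claw":[1,1,1,1,1,1,1,1]}'
```

```text
time: 24.62
tool_pos: [0.4817, -0.1952, 0.137]
tool_rot: [0.995, -0.098, 0.0, 0.0]
contact_force: [-1.9, 0.2, 17.3]
grip_width: 0.0003
grasp_force: 8.3
```

```bash
python3 -m handwheel '{"travel":[[0.1,0,0.2],[0.1,0,0.4],[0.2,0,0.6],[0.2,0,0.8],[0.2,0,1],[0.2,0,1],[0.2,0,1],[0.2,0,1]],"rotation":[[0,0,0],[0,0,0],[0,0,0],[0,0,0],[0,0,0],[0,0,0],[0,0,0],[0,0,0]],"claw":[1,1,1,1,1,1,1,1]}'
```

```text
time: 25.28
tool_pos: [0.4818, -0.1954, 0.1367]
tool_rot: [0.995, -0.098, 0.0, 0.0]
contact_force: [-7.4, 2.4, 30.9]
grip_width: 0.0004
grasp_force: 15.0
```

The cassette is home: force rose from 3.5 to 17 to 31 N while advance fell to 0.3 mm. I back off and check that it stays tight with one short light tap.

```bash
python3 -m handwheel '{"travel":[[0,0,-4],[0,0,-4],[0,0,-4],[0,0,-4],[0,0,-2.5],[0,0,-1.5],[0,0,-0.7],[0,0,-0.7]],"rotation":[[0,0,0],[0,0,0],[0,0,0],[0,0,0],[0,0,0],[0,0,0],[0,0,0],[0,0,0]],"claw":[1,1,1,1,1,1,1,1]}'
```

```text
time: 25.95
tool_pos: [0.4818, -0.1952, 0.1368]
tool_rot: [0.995, -0.098, -0.0, -0.0]
contact_force: [-7.3, 2.7, 19.8]
grip_width: 0.0007
grasp_force: 10.1
```

At 20 N the wedge goes no deeper and stays tight. Retracting.

```bash
python3 -m handwheel '{"travel":[[0,0,-5],[0,0,-20],[0,0,-45],[0,0,-75],[0,0,-100],[0,0,-110],[0,0,-110],[0,0,-110]],"rotation":[[0,0,0],[0,0,0],[0,0,0],[0,0,0],[0,0,0],[0,0,0],[0,0,0],[0,0,0]],"claw":[1,1,1,1,1,1,1,1]}'; python3 - <<'E'
from h import *
S=camera('side');s=sense();print(s['time'],s['tool_pos'],s['contact_force'])
cv2.imwrite('pics/end.png',crop(S,200,180,130,140,4))
E
```

```text
time: 26.62
tool_pos: [0.4818, -0.1952, 0.2457]
tool_rot: [0.995, -0.098, 0.0, -0.0]
contact_force: [-0.2, -0.3, -1.5]
grip_width: 0.0004
grasp_force: 0.0
26.6667 [ 0.48139984 -0.19508826  0.2449585 ] [ 0.88444192  0.13496204 -0.43183483]
```

View pics/end.png

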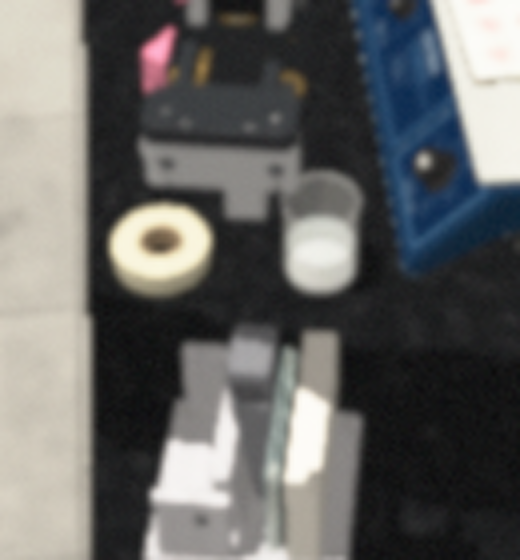

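The wedge sits upright at (255,360), between the bar and the cassette. The glass is back against the wall, and the beaker and tape are unmoved. Handing in.

```bash
python3 -c "
from station import *
print(job_done())"
```

```text
the job is handed in; nothing more can be done
None
```

The job is handed in at about 27 s: the grey wedge is in the slot with the cassette home, a 20 N check push moved it no deeper, the hardest push was 31 N, and the last picture shows the tape and beaker beside the stand undisturbed.

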